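Reset the fuse box and hold its cover at the test angle

ROBOT

A 7-joint arm with a two-finger parallel gripper is mounted at the origin on the work surface. World frame = base frame: x ahead of the robot, y to its left, z up, the work surface at z = 0. Lengths are in m, angles in rad, forces in N, time in s.
With the tool pointing down it reaches from about 0.35 to 0.9 m from the base axis. Payload 8.1 kg.
Tool frame: the origin (TCP) lies between the finger pads; the fingertips stand 8 mm ahead of it and the grasp point (between the pads) lies 11 mm behind it; z points along the fingers, y is the direction in which the jaws open and shut (so a half turn about z gives the same grasp; the last joint's range is limited). The gripper opens to 92 mm and grips with 3 to 60 N. Pads are 19 mm wide; open, the fingers measure 130 mm over their backs; the gripper's body (75 mm by 190 mm) begins 47 mm behind the grasp point.
Start: joints at [-1.354, 0.434, 0.025, 1.573, -0.012, 1.134, -0.075], TCP at [0.197, 0.593, 0.21] pointing down, gripper open.
Joint ranges: [-2.62, 2.62], [-0.44, 2.09], [-1.27, 1.32], [0.08, 2.57], [-1.32, 4.46], [0.12, 2], [-2.74, 2.74]. Speed limits (rad/s): [2.22, 2.22, 3.01, 3.01, 3.14, 3.14, 3.14].

INTERFACE

Orientations are given as a unit quaternion [w, x, y, z].
In Python, from plant import manip gives the robot as it stands. The module is installed in compiled form; this text tells all that it offers.
- The arm moves only by the tool carry_out, never from a script. Its argument "plan" is a list that holds one entry, the list of rows, each a list of 7 numbers: the shift along the tool's x, y, z in units of 40 mm (1.0 is 40 mm), then the turn, a rotation vector about the tool's x, y, z in units of 6 degrees (1.0 is 6 degrees), then the opening, from 0 (shut) to 1 (fully open). A call has 1 to 20 rows; each row shifts and turns the commanded pose from where the row before left it, along the tool's axes as they then stand; what a row does not reach is not made up. A row lasts 1/12 s, in which the tool goes at most 41.7 mm and 7.16 degrees, less where a joint would pass 70% of its speed; a pose out of reach is approached as far as the arm can. A call is refused whole if a number of a shift passes 1 or a number of a turn 1, either way. A call with a gripper value outside its range is refused whole. The fingers move at their own pace and stop on an object; "squeeze" is the grip in N (left out, the last holds). Time passes only in rows, so rows that do not move let the fingers close. It gives the time, the measured TCP pose, the force and the opening at its end, in the units of the state.
- manip.read_state(): the state, without advancing time (a new reading comes with each control period).
- manip.snapshot(name): name is "scene" or "top" or "wrist"; returns the picture (480x640x3 uint8, red, green, blue); there is no depth.
- manip.camera_info(name): a dict with "fx", "fy", "cx", "cy" (pixels), "world_from_camera" (4x4, takes a point from camera to world coordinates); the wrist camera has in their place "hand_eye" (4x4, takes a point from camera to tool coordinates, whose origin is the TCP and whose axes are the flange's). Camera axes: x right, y down, z forward; pixel columns grow to the right and rows downward; lengths in m; the calibration is good to about 2 mm. A picture is of the moment at which its call begins: read the wrist's pose just before it. camera_info takes no time and is no camera call.
- manip.job_done(): hands the job in, once; it reports no verdict.
The state is a dict: "t": time; "q": joint angles; "dq": joint speeds; "tau": joint torques, N m; "ee_pos": TCP position; "eef_rot": TCP orientation; "contact_force": force on the tool from outside, world axes, zero at the start; "wrist_torque": the same for the moment, N m; "finger_gap": finger opening in m.
Only numpy, scipy, OpenCV 4.12 (cv2) and the standard library are available. Lean on these libraries where they do the work, as an engineer would, in place of code of your own. Each camera call takes 0.05 s, during which the arm holds its last target. There are 200 camera calls.

TASK

Check the cover switch of the fuse box: take the stylus from its metal block, push the recessed reset button on the fuse box fully down with the stylus tip, and stand the stylus back in the block, fully home. Then lift the fuse box's hinged cover until it is parallel to the dark pointer arm beside it and finish while still holding it there with the gripper, because it falls shut when let go. Leave the pointer and the other things on the table where they are.

Things in the scene. Friction and masses are not known exactly. Their poses are not given: they have to be found in the camera images.
- fusebox: Grey plastic fuse box, fixed; 190 (x) by 270 (y) by 75 mm high. Origin: centre of its underside; z up, its -x side towards the robot (yaw up to 0.3 rad). The hinged cover is over its +y part; the 80 mm strip along its -y edge carries the reset button and, nearer the +x edge, a small amber lamp and a screw head (no part of the job).
- reset_top (a point): Centre of the top face of the reset button: a white round cap 17 mm across in a round hole of 21 mm, its top 6 mm below the strip's surface (69 mm above the table); a thin dark ring on the surface surrounds the hole. At (-30, -95, 69) mm in the fuse box's frame. Pressed straight down.
- reset (a joint): Travel of the reset button in m: 0 released, 0.004 fully down; it springs back. It takes 1.5 N to start and 4 N to reach the bottom.
- cover (a joint): Angle of the hinged cover in rad: 0 shut (level), growing as its near edge (fuse box -x) rises; range 0 to 1.45. Free hinge, it falls shut from every angle at which the pointer can be set. The cover is a grey plate 175 (from hinge to near edge) by 160 by 6 mm, about 0.35 kg, overhanging the box's near wall by 10 mm.
- cover_hinge (a point): Middle of the cover's hinge line, at (70, 30, 79) mm in the fuse box's frame; the line runs along the fuse box's y.
- cover_grip (a point): Centre of the cover's grip: an upright steel disc, 28 mm across, 16 mm thick (axis along the hinge), on a 14 mm square stem near the cover's near edge; 135 mm from the hinge line and 40 mm above the plate's middle plane (shut: 119 mm above the table). Axes: x from near edge to hinge, y along hinge, z square to plate. Pinched across its thickness it can turn between the pads as the cover swings.
- pointer (a joint): Angle of the pointer arm in rad, measured as the cover's angle is (cover and pointer are parallel when the two values are equal). Set between 0.55 and 1.05 and held by friction; do not move it.
- pointer_tip (a point): Free end of the pointer: a dark steel bar 100 mm long, 7 mm wide and 5 mm thick, 107 mm to the fuse box's +y side of the cover's middle, pivoting about the cover's hinge line in front of a small white dial with ticks. Axes: x along the bar from tip to pivot, y along the hinge.
- block: Aluminium block 60 by 60 by 62 mm high, fixed to the table during a run, left or right of the fuse box, turned at random. Origin: centre of its underside.
- block_hole (a point): Mouth of the block's only hole, in the middle of its top, 62 mm above the table: 15 mm across with a slight chamfer, 55 mm deep.
- stylus: Loose stylus standing upright in the block, tip down, 131 mm long, about 60 g, round about its z axis. Origin: its tip. A steel shank 7 mm across from 0 to 50 mm, a black collar 26 mm across from 50 to 56 mm, and a black handle 16 mm across from 56 to 131 mm. Fully home, the collar rests on the block's top and the tip is 12 mm above the table.
- stylus_tip (a point): The stylus's tip (flat, 7 mm across), the same point as its origin.
- timer: Loose bystander: grey desk timer, 45 by 75 by 58 mm high, on the other side of the fuse box from the block. Origin: centre of its underside.
- bottle_a: Loose bystander: clear bottle, 62 mm across, 200 mm high. Origin: centre of its underside.
- bottle_b: Loose bystander: second clear bottle, same size. Origin: centre of its underside.
- meter: Loose bystander: black hand meter lying flat, 170 by 80 by 42 mm high. Origin: centre of its underside.
- relay: Loose bystander: small black and white relay, 28 by 28 by 40 mm high, between the robot and the fuse box. Origin: centre of its underside.
- marker: Loose bystander: red marker pen lying down, 130 mm long, 12 mm thick, between the robot and the fuse box. Origin: under its middle; x along it.
Mind the look-alikes: they are no part of the job. Leave any green look-alike of the block alone.

How it is judged:
By the outcome, as a careful person would: the job done as asked, in the order asked, and still so for the second after the job is handed in, while the arm keeps its last pose, push and grip.
It also fails if it takes over 67 s, if anything falls off the work surface, if the arm or the gripper's body presses on something with over 40 N, if the wrist force passes 120 N, or if a joint passes its speed limit or range.

## Working session

There is one attempt and no reset: what is moved stays moved. The work goes in short steps, Python scripts to look and compute and a tool call to move; the robot and the scene stay as the last step left them, time stands still between calls to the robot, and variables do not carry over. Pictures are saved under pics/ and viewed, about 8 in all and at most 12, crops included, and the job is handed in when it is done.

Besides the shell and the picture viewer there is one more tool, called as name(argument=value, ...), one argument or row to a line, values as JSON. carry_out: Moves the arm, as the interface text tells. Its arguments: {"type":"object","properties":{"plan":{"type":"array","items":{"type":"array","items":{"type":"array","items":{"type":"number"}}}},"squeeze":{"type":"number"}},"required":["plan"]}

```bash
mkdir -p pics && cat > h.py <<'E'
import numpy as np, cv2
from plant import manip
from scipy.spatial.transform import Rotation as R
def save(n,img): cv2.imwrite(f'pics/{n}.png',cv2.cvtColor(img,cv2.COLOR_RGB2BGR))
def cam(name,st=None):
    c=manip.camera_info(name)
    if name=='wrist':
        st=st or manip.read_state(); T=np.eye(4); w=st['eef_rot']
        T[:3,:3]=R.from_quat([w[1],w[2],w[3],w[0]]).as_matrix(); T[:3,3]=st['ee_pos']
        return c,T@np.array(c['hand_eye'])
    return c,np.array(c['world_from_camera'])
def unproj(name,u,v,z,st=None):
    c,T=cam(name,st); d=T[:3,:3]@np.array([(u-c['cx'])/c['fx'],(v-c['cy'])/c['fy'],1]); o=T[:3,3]
    return o+d*(z-o[2])/d[2]
def proj(name,p,st=None):
    c,T=cam(name,st); q=T[:3,:3].T@(np.array(p)-T[:3,3]); return np.array([c['fx']*q[0]/q[2]+c['cx'],c['fy']*q[1]/q[2]+c['cy']])
E
python3 - <<'E'
from h import *
st=manip.read_state();print(st)
for n in('scene','top'):
    save(n,manip.snapshot(n)); c=manip.camera_info(n); print(n,c)
print(manip.camera_info('wrist'))
E
```

```text
{'t': 0.0, 'q': array([-1.35359822,  0.4352429 ,  0.02499556,  1.57411696, -0.01163019,
        1.1339343 , -0.07510324]), 'dq': array([-5.68087408e-04, -1.13898085e-04,  4.86358439e-04,  1.02304002e-03,
       -9.25571707e-04, -6.10878117e-05,  2.45734690e-04]), 'tau': array([-8.52232952e-04, -6.67831564e+01,  9.84518901e-01, -3.14477599e+01,
       -6.06882828e-02,  4.22964175e-02,  1.83741481e-04]), 'ee_pos': array([0.19637737, 0.59279188, 0.20912516]), 'eef_rot': array([-6.20594324e-05,  1.59271086e-01,  9.87234580e-01, -7.75547558e-04]), 'contact_force': array([-0.36705778,  0.12056452,  0.50771417]), 'wrist_torque': array([-0.00352691, -0.00565616, -0.0031682 ]), 'finger_gap': 0.09157952030144809}
scene {'fx': 612.6907255770905, 'fy': 612.6907255770905, 'cx': 308.01471746575135, 'cy': 265.6419880857452, 'world_from_camera': array([[-0.37757436,  0.78617708, -0.48924759,  1.28554683],
       [ 0.92586242,  0.31213526, -0.21295623,  0.26217067],
       [-0.01470989, -0.53338277, -0.84574608,  1.36356525],
       [ 0.        ,  0.        ,  0.        ,  1.        ]])}
top {'fx': 552.057956190885, 'fy': 552.057956190885, 'cx': 319.9109579293935, 'cy': 238.97754708075752, 'world_from_camera': array([[-0.00739124, -0.99641601,  0.08426448,  0.40655321],
       [-0.99996609,  0.00767103,  0.002997  , -0.08675898],
       [-0.00363266, -0.08423947, -0.99643892,  1.46604875],
       [ 0.        ,  0.        ,  0.        ,  1.        ]])}
{'fx': 372.7547809689555, 'fy': 372.7547809689555, 'cx': 320.35703812998133, 'cy': 238.19720450082244, 'hand_eye': array([[-1.00874932e-03, -9.67650788e-01, -2.52291368e-01,
         6.80078357e-02],
       [ 9.99999222e-01, -7.90895853e-04, -9.64906341e-04,
         3.03744799e-04],
       [ 7.34156185e-04, -2.52292145e-01,  9.67650833e-01,
        -1.74689926e-01],
       [ 0.00000000e+00,  0.00000000e+00,  0.00000000e+00,
         1.00000000e+00]])}
```

View pics/top.png

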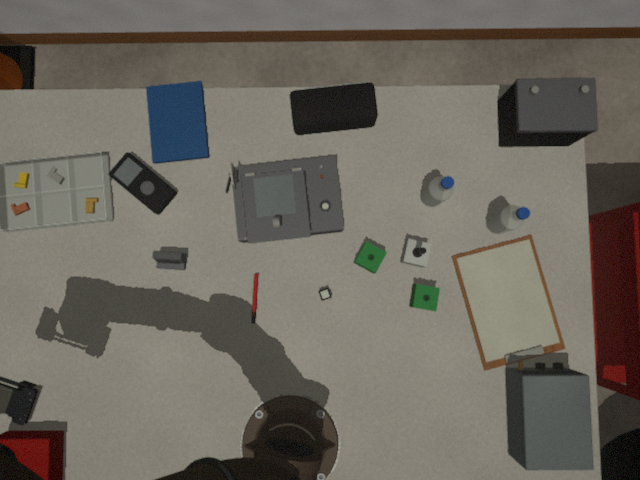

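View pics/scene.png

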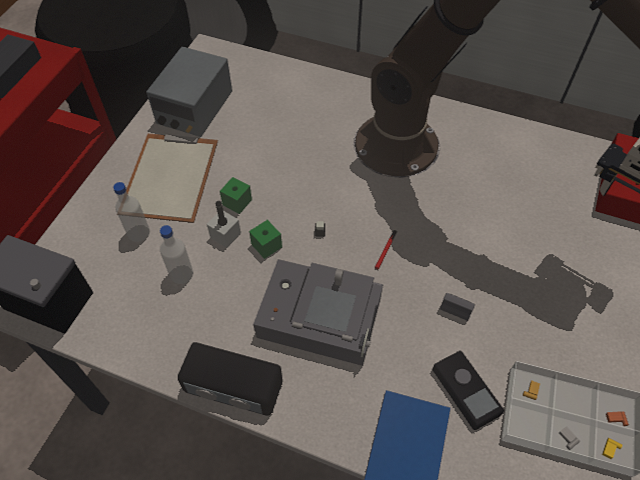

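The top view shows the aluminium block at about (416,250) with the stylus, green look-alikes at (370,255) and (425,295), the fuse box at x 236–343, y 155–242, and the reset button at (325,206). The scene view agrees.

```bash
python3 - <<'E'
from h import *
for n,u,v,z in [('block',415,251,.062),('btn',325,206,.069),('grip',277,220,.133),('c1',336,155,.075),('c2',343,232,.075),('c3',243,242,.075),('bottleA cap',447,183,.2),('bottleB cap',522,213,.2),('ptr tip',228,190,.14)]:
    print(n,unproj('top',u,v,z).round(4))
for n,u,v,z in [('block',224,228,.062),('btn',285,286,.069)]: print(n,unproj('scene',u,v,z).round(4))
im=cv2.imread('pics/top.png'); a=cv2.resize(im[140:280,220:460],None,fx=3.3,fy=3.3,interpolation=cv2.INTER_CUBIC)
cv2.imwrite('pics/topc.png',a)
E
```

```text
block [ 0.4927 -0.3244  0.062 ]
btn [ 0.6091 -0.0962  0.069 ]
grip [0.5664 0.0212 0.133 ]
c1 [ 0.7397 -0.1254  0.075 ]
c2 [ 0.5415 -0.1411  0.075 ]
c3 [0.518 0.112 0.075]
bottleA cap [ 0.6416 -0.3787  0.2   ]
bottleB cap [ 0.5702 -0.5497  0.2   ]
ptr tip [0.6399 0.1397 0.14  ]
block [ 0.5059 -0.3142  0.062 ]
btn [ 0.612  -0.0939  0.069 ]
```

View pics/topc.png

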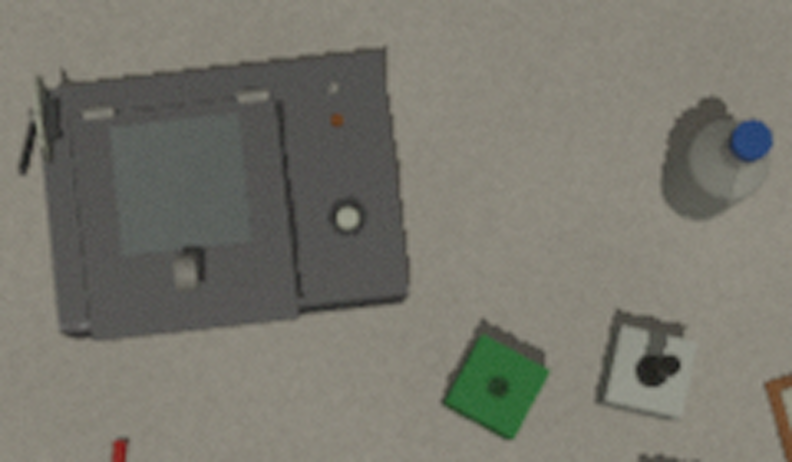

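The crop confirms it: the button is at crop (347,217), the cover grip at (187,270), the stylus collar at (651,370), and bottle A's cap at (750,140). Box yaw comes to about 0.085. Next I move above the block.

carry_out(
  plan=[
    [[0, 0, -0.56, 0, 0, -0.97, 1], [0, 0, -0.56, 0, 0, -0.97, 1], [0, 0, -0.56, 0, 0, -0.97, 1], [0, 0, -0.56, 0, 0, -0.97, 1], [-0.23, -0.97, 0, 0, 0, 0, 1], [-0.23, -0.97, 0, 0, 0, 0, 1], [-0.23, -0.97, 0, 0, 0, 0, 1], [-0.23, -0.97, 0, 0, 0, 0, 1], [-0.23, -0.97, 0, 0, 0, 0, 1], [-0.23, -0.97, 0, 0, 0, 0, 1], [-0.23, -0.97, 0, 0, 0, 0, 1], [-0.23, -0.97, 0, 0, 0, 0, 1], [-0.23, -0.97, 0, 0, 0, 0, 1], [-0.23, -0.97, 0, 0, 0, 0, 1], [-0.23, -0.97, 0, 0, 0, 0, 1], [-0.23, -0.97, 0, 0, 0, 0, 1], [-0.23, -0.97, 0, 0, 0, 0, 1], [-0.23, -0.97, 0, 0, 0, 0, 1], [-0.23, -0.97, 0, 0, 0, 0, 1], [-0.23, -0.97, 0, 0, 0, 0, 1]],
  ],
)

```text
t: 1.77
ee_pos: [0.3966, -0.0145, 0.2996]
eef_rot: [0.0, -0.043, 0.999, 0.0]
contact_force: [1.0, 1.1, -0.6]
finger_gap: 0.0915
```

carry_out(
  plan=[
    [[-0.23, -0.97, 0, 0, 0, 0, 1], [-0.23, -0.97, 0, 0, 0, 0, 1], [-0.23, -0.97, 0, 0, 0, 0, 1], [-0.23, -0.97, 0, 0, 0, 0, 1], [-0.23, -0.97, 0, 0, 0, 0, 1], [-0.23, -0.97, 0, 0, 0, 0, 1], [-0.23, -0.97, 0, 0, 0, 0, 1], [0, 0, 0, 0, 0, 0, 1], [0, 0, 0, 0, 0, 0, 1]],
  ],
)

```text
t: 2.52
ee_pos: [0.4836, -0.28, 0.2986]
eef_rot: [-0.001, -0.041, 0.999, -0.001]
contact_force: [0.7, 0.5, -1.3]
finger_gap: 0.0915
```

```bash
python3 - <<'E'
from h import *
st=manip.read_state(); im=manip.snapshot('wrist'); save('w1',im)
print(proj('wrist',[.493,-.324,.143],st),proj('wrist',[.493,-.324,.062],st))
E
```

```text
[271.24966457 225.50217111] [280.62096974 209.81295414]
```

View pics/w1.png

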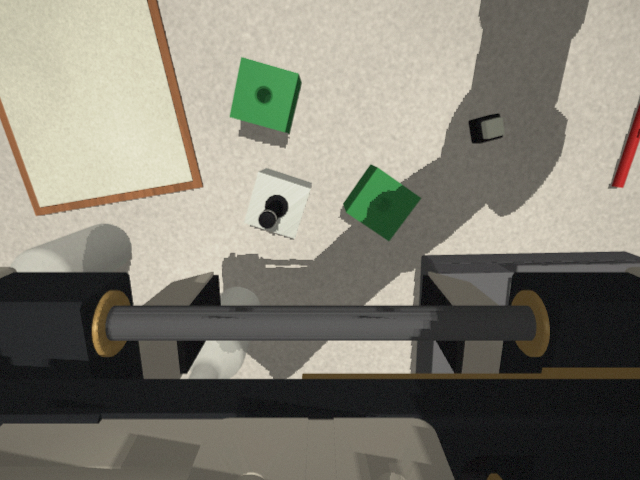

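Wrist view: stylus top at (267,219), collar at (277,205), and the block top centred at about (279,200).

```bash
python3 - <<'E'
from h import *
st=manip.read_state()
print(unproj('wrist',267,219,.143,st),unproj('wrist',277,205,.068,st),unproj('wrist',280,202,.062,st), st['ee_pos'],st['eef_rot'])
print(unproj('top',220+651/3.3,140+370/3.3,.068),unproj('top',220+671/3.3,140+365/3.3,.143))
E
```

```text
[ 0.48779119 -0.32586464  0.143     ] [ 0.48738742 -0.32532004  0.068     ] [ 0.48479225 -0.32279835  0.062     ] [ 0.48380487 -0.27799908  0.29875559] [-9.17424353e-04 -4.21619574e-02  9.99110364e-01  9.43542102e-05]
[ 0.48944636 -0.32908899  0.068     ] [ 0.48852917 -0.33070101  0.143     ]
```

carry_out(
  plan=[
    [[0, -0.6, 0, 0, 0, 0, 0.6], [0, -0.6, 0, 0, 0, 0, 0.6], [0, 0, 0.95, 0, 0, 0, 0.6], [0, 0, 0.95, 0, 0, 0, 0.6], [0, 0, 0.95, 0, 0, 0, 0.6], [0, 0, 0.95, 0, 0, 0, 0.6], [0, 0, 0.6, 0, 0, 0, 0.6], [0, 0, 0.35, 0, 0, 0, 0.6], [0, 0, 0, 0, 0, 0, 0.6], [0, 0, 0, 0, 0, 0, 0.6], [0, 0, 0, 0, 0, 0, 0.6]],
  ],
)

```text
t: 3.48
ee_pos: [0.4895, -0.3247, 0.111]
eef_rot: [0.001, -0.044, 0.999, -0.0]
contact_force: [0.5, -0.9, 0.2]
finger_gap: 0.0553
```

```bash
python3 - <<'E'
from h import *
st=manip.read_state(); im=manip.snapshot('wrist'); save('w2',im[150:450,170:470]); print(st['ee_pos'])
print(proj('wrist',[.488,-.326,.143],st)-[170,150],proj('wrist',st['ee_pos'],st)-[170,150])
E
```

```text
[ 0.4894626  -0.3247224   0.11095221]
[146.88806874 156.25327036] [149.83369098 131.52861942]
```

View pics/w2.png

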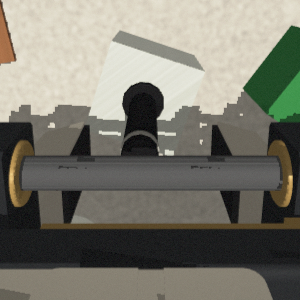

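The stylus (about (143,130) in the crop) stands between the fingers. I'll close and lift.

carry_out(
  plan=[
    [[0, 0, 0, 0, 0, 0, 0], [0, 0, 0, 0, 0, 0, 0], [0, 0, 0, 0, 0, 0, 0], [0, 0, 0, 0, 0, 0, 0], [0, 0, 0, 0, 0, 0, 0], [0, 0, 0, 0, 0, 0, 0], [0, 0, 0, 0, 0, 0, 0], [0, 0, 0, 0, 0, 0, 0]],
  ],
  squeeze=30,
)

```text
t: 4.2
ee_pos: [0.4884, -0.3253, 0.1094]
eef_rot: [-0.0, -0.043, 0.999, 0.0]
contact_force: [0.6, 0.1, -0.2]
finger_gap: 0.0146
```

carry_out(
  plan=[
    [[0, 0, -0.3, 0, 0, 0, 0], [0, 0, -0.6, 0, 0, 0, 0], [0, 0, -0.6, 0, 0, 0, 0], [0, 0, -0.6, 0, 0, 0, 0], [0, 0, -0.6, 0, 0, 0, 0], [0, 0, -0.6, 0, 0, 0, 0], [0, 0, 0, 0, 0, 0, 0], [0, 0, 0, 0, 0, 0, 0], [0, 0, 0, 0, 0, 0, 0]],
  ],
)

```text
t: 4.95
ee_pos: [0.4883, -0.325, 0.2414]
eef_rot: [-0.0, -0.043, 0.999, 0.0]
contact_force: [0.2, -0.3, -0.7]
finger_gap: 0.0151
```

carry_out(
  plan=[
    [[-0.5, 0.78, 0, 0, 0, 0, 0], [-0.5, 0.78, 0, 0, 0, 0, 0], [-0.5, 0.78, 0, 0, 0, 0, 0], [-0.5, 0.78, 0, 0, 0, 0, 0], [-0.5, 0.78, 0, 0, 0, 0, 0], [-0.5, 0.78, 0, 0, 0, 0, 0], [-0.5, 0.78, 0, 0, 0, 0, 0], [0, 0, 0, 0, 0, 0, 0], [0, 0, 0, 0, 0, 0, 0], [0, 0, 0, 0, 0, 0, 0], [0, 0, 0, 0, 0, 0, 0]],
  ],
)

```text
t: 5.87
ee_pos: [0.6082, -0.0972, 0.2411]
eef_rot: [-0.001, -0.042, 0.999, -0.0]
contact_force: [-0.3, 0.0, -0.6]
finger_gap: 0.0152
```

```bash
python3 - <<'E'
from h import *
st=manip.read_state(); im=manip.snapshot('wrist'); save('w3',im); print(st['ee_pos'],st['eef_rot'])
p=st['ee_pos'];print(proj('wrist',p-[0,0,.097],st),proj('wrist',p-[0,0,.047],st),proj('wrist',[.6105,-.095,.069],st))
E
```

```text
[ 0.60818059 -0.09720138  0.24108879] [-5.91603249e-04 -4.20842828e-02  9.99113852e-01 -2.72857845e-04]
[320.15708472 234.61415471] [320.02405125 254.04850095] [322.39928148 218.03498463]
```

View pics/w3.png

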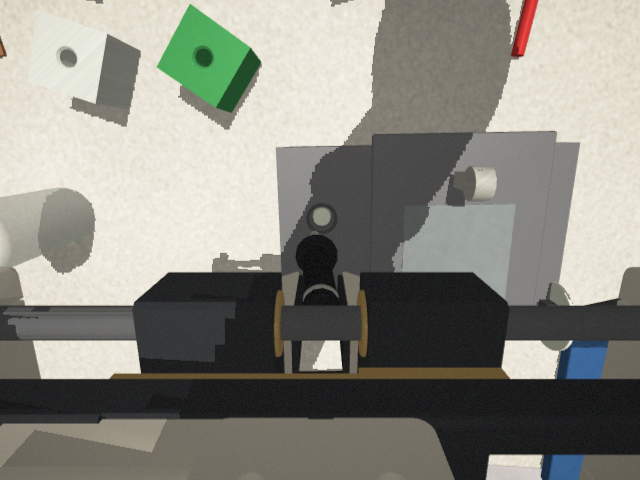

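The button is at (321.5,216.5), the collar at (316,254) hiding the tip, the block hole at (69,57), and the cover grip disc at about (483,183).

```bash
python3 - <<'E'
from h import *
st=manip.read_state();print(st['ee_pos'])
im=cv2.cvtColor(cv2.imread('pics/w3.png'),cv2.COLOR_BGR2GRAY)
m=(im[195:240,300:345]>140).astype(np.uint8); n,l,s,c=cv2.connectedComponentsWithStats(m); print(s,c+[300,195])
print('btn',unproj('wrist',321.5,216.5,.069,st),'collar',unproj('wrist',316,254,st['ee_pos'][2]-.047,st),'hole',unproj('wrist',69,57,.062,st))
print('corners',unproj('wrist',277,148,.075,st),unproj('wrist',578,143,.075,st))
print('cover corner',unproj('wrist',373,135,.082,st),unproj('wrist',555,131,.082,st),'disc',unproj('wrist',483,183,.119,st))
print(unproj('top',220+347/3.3,140+217/3.3,.069))
E
```

```text
[ 0.60826761 -0.09735361  0.24130731]
[[   0    0   45   45 1744]
 [   0    0   12   16   89]
 [  14   14   16   16  189]
 [   0   17    2    3    3]] [[323.07855505 217.91341743]
 [303.37078652 200.69662921]
 [321.15873016 216.31216931]
 [300.66666667 213.        ]]
btn [ 0.60930544 -0.09609478  0.069     ] collar [ 0.60846552 -0.09984078  0.19430731] hole [ 0.4879018  -0.32717217  0.062     ]
corners [ 0.54960519 -0.14082958  0.075     ] [0.52323846 0.12470815 0.075     ]
cover corner [ 0.5316591  -0.05799153  0.082     ] [0.51540188 0.09776231 0.082     ] disc [0.56188729 0.02826896 0.119     ]
[ 0.60968868 -0.09656258  0.069     ]
```

carry_out(
  plan=[
    [[-0.03, 0.06, 0.4, 0, 0, 0, 0], [0, 0, 0.5, 0, 0, 0, 0], [0, 0, 0.5, 0, 0, 0, 0], [0, 0, 0.3, 0, 0, 0, 0], [0, 0, 0.1, 0, 0, 0, 0], [0, 0, 0, 0, 0, 0, 0], [0, 0, 0, 0, 0, 0, 0]],
  ],
)

```text
t: 6.5
ee_pos: [0.6104, -0.0938, 0.1703]
eef_rot: [0.0, -0.043, 0.999, -0.0]
contact_force: [0.7, 0.1, 0.3]
finger_gap: 0.0154
```

carry_out(
  plan=[
    [[0, 0, 0.05, 0, 0, 0, 0], [0, 0, 0.05, 0, 0, 0, 0], [0, 0, 0.05, 0, 0, 0, 0], [0, 0, 0.05, 0, 0, 0, 0], [0, 0, 0, 0, 0, 0, 0], [0, 0, 0, 0, 0, 0, 0]],
  ],
)

```text
t: 7.0
ee_pos: [0.6105, -0.0932, 0.1619]
eef_rot: [0.0, -0.043, 0.999, -0.0]
contact_force: [-0.3, -0.4, 3.3]
finger_gap: 0.0152
```

Contact at 3.3 N; pushing on gently.

carry_out(
  plan=[
    [[0, 0, 0.04, 0, 0, 0, 0], [0, 0, 0.04, 0, 0, 0, 0], [0, 0, 0, 0, 0, 0, 0], [0, 0, 0, 0, 0, 0, 0]],
  ],
)

```text
t: 7.33
ee_pos: [0.6125, -0.094, 0.1611]
eef_rot: [0.003, -0.043, 0.999, -0.0]
contact_force: [0.1, -1.0, 19.4]
finger_gap: 0.0152
```

It bottomed at 19 N, at button depth. Now I retract and head back along the same path.

carry_out(
  plan=[
    [[0, 0, -0.28, 0, 0, 0, 0], [0, 0, -0.6, 0, 0, 0, 0], [0, 0, -0.6, 0, 0, 0, 0], [0, 0, -0.6, 0, 0, 0, 0], [0.53, -0.84, 0, 0, 0, 0, 0], [0.5, -0.78, 0, 0, 0, 0, 0], [0.5, -0.78, 0, 0, 0, 0, 0], [0.5, -0.78, 0, 0, 0, 0, 0], [0.5, -0.78, 0, 0, 0, 0, 0], [0.5, -0.78, 0, 0, 0, 0, 0], [0.5, -0.78, 0, 0, 0, 0, 0], [0, 0, 0, 0, 0, 0, 0], [0, 0, 0, 0, 0, 0, 0], [0, 0, 0, 0, 0, 0, 0], [0, 0, 0, 0, 0, 0, 0]],
  ],
)

```text
t: 8.58
ee_pos: [0.4892, -0.3238, 0.2412]
eef_rot: [-0.0, -0.044, 0.999, 0.001]
contact_force: [-0.3, 0.8, -0.7]
finger_gap: 0.0148
```

```bash
python3 - <<'E'
from h import *
st=manip.read_state(); im=manip.snapshot('wrist'); print(st['ee_pos'],st['eef_rot'],st['contact_force'])
save('w4',cv2.resize(im[140:320,230:410],None,fx=3,fy=3))
p=st['ee_pos'];print(proj('wrist',[.488,-.3265,.062],st),proj('wrist',p-[0,0,.097],st),proj('wrist',p-[0,0,.047],st))
E
```

```text
[ 0.48921591 -0.32382742  0.24116023] [-1.84231388e-04 -4.41867317e-02  9.99023131e-01  5.31482773e-04] [-0.32405026  0.84770309 -0.72686439]
[317.35012489 212.40311912] [319.95124942 234.50130141] [319.90202138 253.98177601]
```

View pics/w4.png

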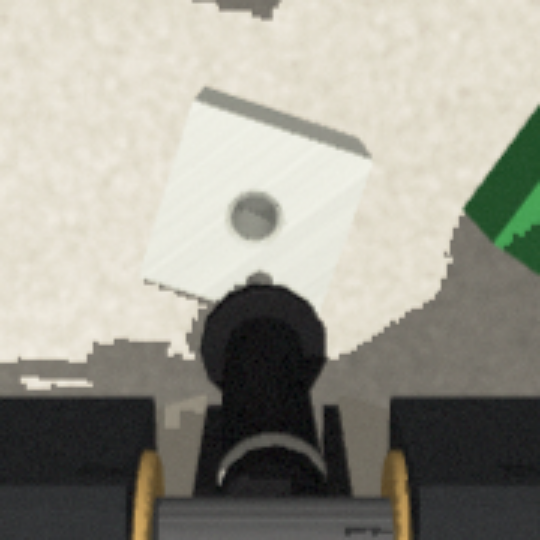

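The hole is at full-image (315,212), the visible tip end at about (316.7,233), and the collar centre at (318,254.7). I'll compute the tip-to-hole offset.

```bash
python3 - <<'E'
from h import *
st=manip.read_state()
h=unproj('wrist',315,212,.062,st);t=unproj('wrist',316.7,233.5,.143,st);c=unproj('wrist',318,254.5,.193,st);print(h,t,c,st['ee_pos'])
w=st['eef_rot'];M=R.from_quat([w[1],w[2],w[3],w[0]]).as_matrix();print(M.T@(h-t)*1000)
E
```

```text
[ 0.48799587 -0.32870402  0.062     ] [ 0.48912795 -0.32621262  0.143     ] [ 0.49019247 -0.32484259  0.193     ] [ 0.4893772  -0.32371119  0.24121144]
[ 1.32953583 -2.45379548 80.99814754]
```

carry_out(
  plan=[
    [[0.03, -0.045, 0.3, 0, 0, 0, 0], [0, 0, 0.6, 0, 0, 0, 0], [0, 0, 0.6, 0, 0, 0, 0], [0, 0, 0.4, 0, 0, 0, 0], [0, 0, 0.3, 0, 0, 0, 0], [0, 0, 0.3, 0, 0, 0, 0], [0, 0, 0, 0, 0, 0, 0], [0, 0, 0, 0, 0, 0, 0]],
  ],
)

```text
t: 9.3
ee_pos: [0.4875, -0.3271, 0.1412]
eef_rot: [-0.0, -0.043, 0.999, 0.0]
contact_force: [-0.3, -0.6, 0.2]
finger_gap: 0.0152
```

Tip is inside (z ≈ 0.044) with no contact. Continuing.

carry_out(
  plan=[
    [[0, 0, 0.25, 0, 0, 0, 0], [0, 0, 0.25, 0, 0, 0, 0], [0, 0, 0.15, 0, 0, 0, 0], [0, 0, 0.08, 0, 0, 0, 0], [0, 0, 0.05, 0, 0, 0, 0], [0, 0, 0, 0, 0, 0, 0], [0, 0, 0, 0, 0, 0, 0]],
  ],
)

```text
t: 9.88
ee_pos: [0.4875, -0.3274, 0.1104]
eef_rot: [0.0, -0.043, 0.999, -0.0]
contact_force: [0.3, -1.1, 0.2]
finger_gap: 0.0151
```

carry_out(
  plan=[
    [[0, 0, 0.03, 0, 0, 0, 0], [0, 0, 0.03, 0, 0, 0, 0], [0, 0, 0, 0, 0, 0, 0], [0, 0, 0, 0, 0, 0, 0]],
  ],
)

```text
t: 10.22
ee_pos: [0.4881, -0.3279, 0.109]
eef_rot: [0.001, -0.043, 0.999, -0.001]
contact_force: [-1.3, 0.2, 6.0]
finger_gap: 0.0152
```

carry_out(
  plan=[
    [[0, 0, -0.01, 0, 0, 0, 0.3], [0, 0, 0, 0, 0, 0, 0.6], [0, 0, 0, 0, 0, 0, 0.6], [0, 0, 0, 0, 0, 0, 0.6], [0, 0, 0, 0, 0, 0, 0.6], [0, 0, 0, 0, 0, 0, 0.6], [0, 0, -0.5, 0, 0, 0, 0.6], [0, 0, -0.9, 0, 0, 0, 0.6], [0, 0, -0.9, 0, 0, 0, 0.6], [0, 0, -0.9, 0, 0, 0, 0.6], [0, 0, -0.9, 0, 0, 0, 0.6], [0, 0, -0.9, 0, 0, 0, 0.6], [0, 0, 0, 0, 0, 0, 0.6], [0, 0, 0, 0, 0, 0, 0.6]],
  ],
)

```text
t: 11.38
ee_pos: [0.4883, -0.3281, 0.3104]
eef_rot: [0.002, -0.043, 0.999, -0.001]
contact_force: [0.1, 0.5, -0.2]
finger_gap: 0.0552
```

```bash
python3 - <<'E'
from h import *
st=manip.read_state(); im=manip.snapshot('wrist'); s=manip.snapshot('scene'); print(st['ee_pos'])
a=cv2.resize(im[130:290,230:390],(500,500)); b=cv2.resize(s[180:260,180:260],(300,300)); c=np.zeros((500,800,3),np.uint8); c[:,:500]=a; c[:300,500:]=b; save('w5',c)
E
```

```text
[ 0.48825278 -0.32806685  0.31035559]
```

View pics/w5.png

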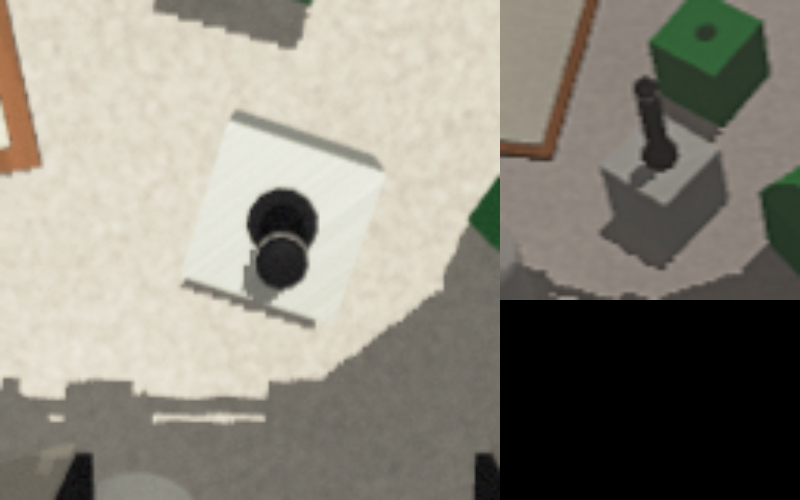

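The stylus is home: the collar sits flush on the block top in both views. Now I move to a side view of the pointer, with the tool rolled 40°.

carry_out(
  plan=[
    [[-0.36, 0.88, 0, 0, 0, 0, 0.6], [-0.36, 0.88, 0, 0, 0, 0, 0.6], [-0.36, 0.88, 0, 0, 0, 0, 0.6], [-0.36, 0.88, 0, 0, 0, 0, 0.6], [-0.36, 0.88, 0, 0, 0, 0, 0.6], [-0.36, 0.88, 0, 0, 0, 0, 0.6], [-0.36, 0.88, 0, 0, 0, 0, 0.6], [-0.36, 0.88, 0, 0, 0, 0, 0.6], [-0.36, 0.88, 0, 0, 0, 0, 0.6], [-0.36, 0.88, 0, 0, 0, 0, 0.6], [-0.36, 0.88, 0, 0, 0, 0, 0.6], [-0.36, 0.88, 0, 0, 0, 0, 0.6], [-0.36, 0.88, 0, 0, 0, 0, 0.6], [-0.36, 0.88, 0, 0, 0, 0, 0.6], [-0.36, 0.88, 0, 0, 0, 0, 0.6], [-0.36, 0.88, 0, 0, 0, 0, 0.6], [-0.36, 0.88, 0, 0, 0, 0, 0.6], [0, 0, 0.5, 0, 0, 0, 0.6], [0, 0, 0.5, 0, 0, 0, 0.6]],
  ],
)

```text
t: 13.07
ee_pos: [0.6795, 0.2936, 0.2654]
eef_rot: [-0.001, -0.045, 0.999, -0.0]
contact_force: [0.1, -0.9, -0.8]
finger_gap: 0.0552
```

carry_out(
  plan=[
    [[0, 0, 0, 0.95, 0, 0, 0.6], [0, 0, 0, 0.95, 0, 0, 0.6], [0, 0, 0, 0.95, 0, 0, 0.6], [0, 0, 0, 0.95, 0, 0, 0.6], [0, 0, 0, 0.95, 0, 0, 0.6], [0, 0, 0, 0.95, 0, 0, 0.6], [0, 0, 0, 0.95, 0, 0, 0.6], [0, 0, 0, 0, 0, 0, 0.6], [0, 0, 0, 0, 0, 0, 0.6], [0, 0, 0, 0, 0, 0, 0.6]],
  ],
)

```text
t: 13.9
ee_pos: [0.68, 0.2885, 0.2682]
eef_rot: [0.014, -0.04, 0.939, -0.34]
contact_force: [1.0, -0.4, -0.4]
finger_gap: 0.0549
```

```bash
cat >> h.py <<'E'
O=np.array([.6305,.0013,0]);YAW=.097
def box(p): 
    c,s=np.cos(YAW),np.sin(YAW); return O+np.array([[c,-s,0],[s,c,0],[0,0,1]])@np.array(p)
def ptr(t,r=.1,y=.137): return box([.07-r*np.cos(t),y,.079+r*np.sin(t)])
E
python3 - <<'E'
from h import *
st=manip.read_state(); im=manip.snapshot('wrist'); save('w6',im); print(st['ee_pos'],st['eef_rot'])
print('pivot',proj('wrist',ptr(0,0),st))
for t in (.55,.7,.85,1.05): print(t,proj('wrist',ptr(t),st))
np.savez('w6.npz',**st)
E
```

```text
[0.68001364 0.28852745 0.26815704] [ 0.0143485  -0.03973162  0.9393576  -0.34032751]
pivot [329.65595447 199.40167885]
0.55 [295.18059724 116.78964141]
0.7 [286.44656488 125.99476006]
0.85 [278.57343568 137.52339412]
1.05 [269.97882973 155.9509288 ]
```

View pics/w6.png

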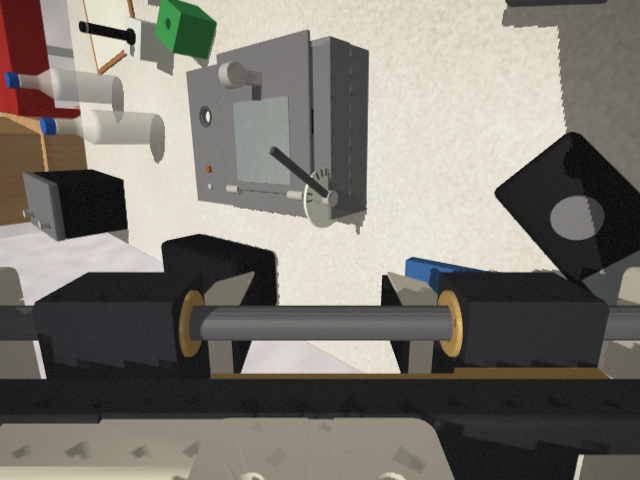

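The pointer is clear: pivot at about (331,198), tip at about (272,150). I'll fit the angle.

```bash
python3 - <<'E'
from h import *
st=dict(np.load('w6.npz')); im=cv2.cvtColor(cv2.imread('pics/w6.png'),cv2.COLOR_BGR2GRAY)
r=im[140:196,262:326]; m=(r<55).astype(np.uint8); n,l,s,c=cv2.connectedComponentsWithStats(m); k=1+s[1:,4].argmax(); print(s[k]+[262,140,0,0,0])
ys,xs=np.nonzero(l==k); P=np.c_[xs+262,ys+140].astype(np.float32); vx,vy,x0,y0=cv2.fitLine(P,cv2.DIST_HUBER,0,.01,.01).ravel(); print(vx,vy,x0,y0)
a=np.arctan2(vy,vx)%np.pi
t=P@[vx,vy]; e0=np.array([x0,y0])+np.array([vx,vy])*(t.min()-x0*vx-y0*vy); e1=np.array([x0,y0])+np.array([vx,vy])*(t.max()-x0*vx-y0*vy); print('ends',e0,e1)
from scipy.optimize import brentq
f=lambda th:(lambda d:np.arctan2(d[1],d[0])%np.pi-a)(proj('wrist',ptr(th,.03),st)-proj('wrist',ptr(th,.1),st))
th=brentq(f,.4,1.2);print('theta by direction',th,proj('wrist',ptr(th),st))
E
```

```text
[272 148  54  48 449]
0.76280475 0.64662886 298.88385 171.85455
ends [273.22025 150.09953] [325.4966  194.41417]
theta by direction 0.9951516251797307 [272.08458488 150.5984852 ]
```

θ ≈ 0.995 rad, and the tip prediction agrees with the seen bar end to about 1 px. Now I unroll and go above the cover grip.

carry_out(
  plan=[
    [[0, 0, 0, -0.95, 0, 0, 0.6], [0, 0, 0, -0.95, 0, 0, 0.6], [0, 0, 0, -0.95, 0, 0, 0.6], [0, 0, 0, -0.95, 0, 0, 0.6], [0, 0, 0, -0.95, 0, 0, 0.6], [0, 0, 0, -0.95, 0, 0, 0.6], [0, 0, 0, -0.95, 0, 0, 0.6], [0.44, -0.79, 0, 0, 0, -0.1, 0.6], [0.44, -0.79, 0, 0, 0, 0, 0.6], [0.44, -0.79, 0, 0, 0, 0, 0.6], [0.44, -0.79, 0, 0, 0, 0, 0.6], [0.44, -0.79, 0, 0, 0, 0, 0.6], [0.44, -0.79, 0, 0, 0, 0, 0.6], [0.44, -0.79, 0, 0, 0, 0, 0.6], [0.44, -0.79, 0, 0, 0, 0, 0.6], [0, 0, 0, 0, 0, 0, 0.6], [0, 0, 0, 0, 0, 0, 0.6], [0, 0, 0, 0, 0, 0, 0.6]],
  ],
)

```text
t: 15.45
ee_pos: [0.5636, 0.0242, 0.2697]
eef_rot: [0.001, -0.047, 0.999, 0.001]
contact_force: [-0.9, -0.5, 1.1]
finger_gap: 0.055
```

```bash
python3 - <<'E'
from h import *
st=manip.read_state(); im=manip.snapshot('wrist'); save('w7',im[120:320,220:420].repeat(2,0).repeat(2,1)); print(st['ee_pos'],st['eef_rot'])
g=box([-.065,.03,.119]); w=st['eef_rot'];M=R.from_quat([w[1],w[2],w[3],w[0]]).as_matrix()
print(g,(proj('wrist',g,st)-[220,120])*2,(proj('wrist',g+[0,0,.014],st)-[220,120])*2,'shift units',M.T@(g-[0,0,.011]-st['ee_pos'])/.04)
E
```

```text
[0.56363246 0.02424295 0.2696534 ] [ 0.00142295 -0.04713332  0.99888658  0.00142097]
[0.56290011 0.02486386 0.119     ] [200.96361241 197.25338377] [201.04220582 203.95045952] shift units [0.02879553 0.00624727 4.04129883]
```

View pics/w7.png

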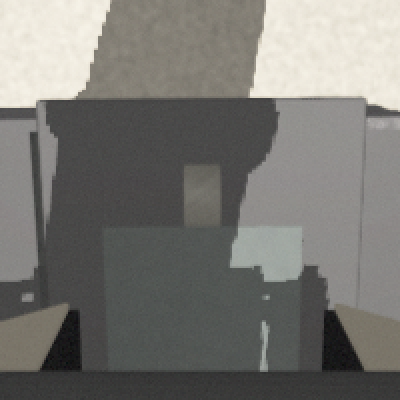

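The disc (crop x 183–220, y 165–226) matches the predicted (201,197). Descending and closing.

carry_out(
  plan=[
    [[0.03, 0, 0.8, 0, 0, 0, 0.6], [0, 0, 0.9, 0, 0, 0, 0.6], [0, 0, 0.9, 0, 0, 0, 0.6], [0, 0, 0.7, 0, 0, 0, 0.6], [0, 0, 0.5, 0, 0, 0, 0.6], [0, 0, 0.23, 0, 0, 0, 0.6], [0, 0, 0, 0, 0, 0, 0.6], [0, 0, 0, 0, 0, 0, 0.6], [0, 0, 0, 0, 0, 0, 0], [0, 0, 0, 0, 0, 0, 0], [0, 0, 0, 0, 0, 0, 0], [0, 0, 0, 0, 0, 0, 0], [0, 0, 0, 0, 0, 0, 0], [0, 0, 0, 0, 0, 0, 0], [0, 0, 0, 0, 0, 0, 0], [0, 0, 0, 0, 0, 0, 0]],
  ],
  squeeze=30,
)

```text
t: 16.83
ee_pos: [0.5626, 0.0246, 0.1073]
eef_rot: [0.0, -0.048, 0.999, -0.0]
contact_force: [-1.3, -1.1, 1.1]
finger_gap: 0.0153
```

```bash
python3 - <<'E'
from h import *
st=manip.read_state(); print(st['ee_pos'],st['eef_rot'],st['contact_force'])
r=np.hypot(.135,.04); 
def g(t): return np.array([-.135*np.cos(t)+.04*np.sin(t), .135*np.sin(t)+.04*np.cos(t)])
ts=np.linspace(0,.995,12)
d=np.diff([g(t) for t in ts],axis=0)/.04
print(np.c_[-d[:,0],-d[:,1]].round(3), ts[1]*180/np.pi/6)
E
```

```text
[0.56260487 0.02460247 0.10733237] [ 1.72244799e-04 -4.83343466e-02  9.98831193e-01 -9.71408696e-05] [-1.25705461 -1.08210142  1.08781915]
[[-0.104 -0.301]
 [-0.131 -0.29 ]
 [-0.157 -0.277]
 [-0.181 -0.262]
 [-0.204 -0.244]
 [-0.225 -0.225]
 [-0.245 -0.204]
 [-0.262 -0.181]
 [-0.277 -0.156]
 [-0.29  -0.131]
 [-0.301 -0.104]] 0.8637772820532864
```

carry_out(
  plan=[
    [[-0.1, 0, -0.3, 0, 0, 0, 0], [-0.13, 0, -0.29, 0, 0, 0, 0], [-0.16, 0, -0.28, 0, 0, 0, 0], [-0.18, 0, -0.26, 0, 0, 0, 0], [-0.21, 0, -0.24, 0, 0, 0, 0], [0, 0, 0, 0, 0, 0, 0], [0, 0, 0, 0, 0, 0, 0]],
  ],
)

```text
t: 17.42
ee_pos: [0.5942, 0.0278, 0.1616]
eef_rot: [0.0, -0.049, 0.999, -0.0]
contact_force: [5.4, -1.4, -9.1]
finger_gap: 0.0157
```

carry_out(
  plan=[
    [[-0.22, 0, -0.22, 0, 0, 0, 0], [-0.24, 0, -0.2, 0, 0, 0, 0], [-0.26, 0, -0.18, 0, 0, 0, 0], [-0.28, 0, -0.16, 0, 0, 0, 0], [-0.29, 0, -0.13, 0, 0, 0, 0], [-0.3, 0, -0.1, 0, 0, 0, 0], [0, 0, 0, 0, 0, 0, 0], [0, 0, 0, 0, 0, 0, 0], [0, 0, 0, 0, 0, 0, 0]],
  ],
)

```text
t: 18.17
ee_pos: [0.6553, 0.0341, 0.2005]
eef_rot: [-0.001, -0.048, 0.999, 0.0]
contact_force: [0.1, -0.1, -6.0]
finger_gap: 0.0151
```

```bash
python3 - <<'E'
from h import *
st=manip.read_state(); print(st['ee_pos'],st['eef_rot'],st['contact_force'])
c,s=np.cos(YAW),np.sin(YAW); p=np.array([[c,s,0],[-s,c,0],[0,0,1]])@(st['ee_pos']+[0,0,.011]-O)
dx,dz=p[0]-.07,p[2]-.079; print(p,'r',np.hypot(dx,dz),'(.1408) angle',np.arctan2(dz,-dx)-np.arctan2(.04,.135))
s=manip.snapshot('scene'); save('s2',cv2.resize(s[230:390,230:420],(760,640),interpolation=cv2.INTER_CUBIC)[:600])
E
```

```text
[0.65534681 0.03408098 0.2004677 ] [-1.15261975e-03 -4.83012313e-02  9.98832137e-01  1.59601786e-04] [ 0.10153472 -0.11814981 -6.02056723]
[0.02790478 0.03022052 0.2114677 ] r 0.13899532139076143 (.1408) angle 0.9750555493665081
```

View pics/s2.png

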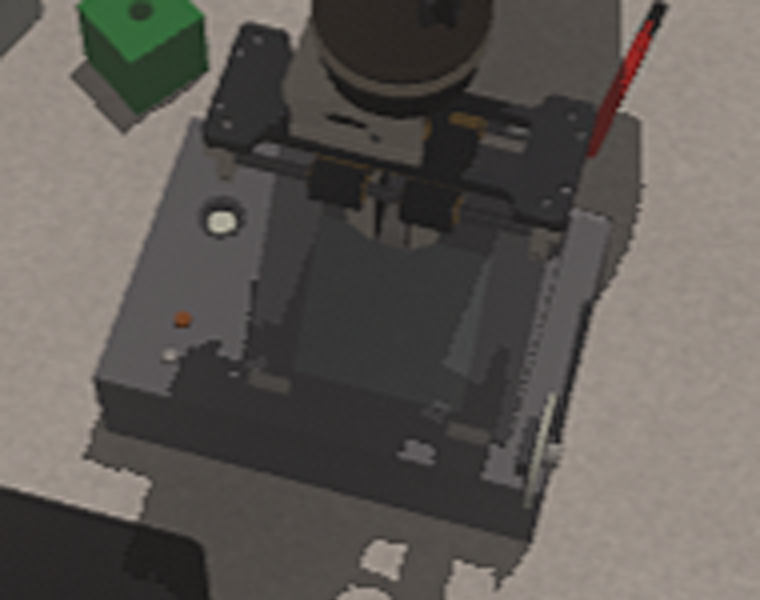

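The cover is up, with kinematics putting it at about 0.975 (the chord from the shut position gives the same). Nudging by 0.02 rad (about 2.8 mm), then checking against the pointer with the wrist camera.

carry_out(
  plan=[
    [[-0.07, 0, -0.02, 0, 0, 0, 0], [0, 0, 0, 0, 0, 0, 0], [0, 0, 0, 0, 0, 0, 0], [0, 0, 0, 0, 0, 0, 0], [0, 0, 0, 0, 0, 0, 0], [0, 0, 0, 0, 0, 0, 0]],
  ],
)

```text
t: 18.72
ee_pos: [0.6593, 0.0345, 0.2018]
eef_rot: [-0.0, -0.048, 0.999, 0.0]
contact_force: [0.6, -0.1, -13.3]
finger_gap: 0.0152
```

```bash
python3 - <<'E'
from h import *
st=manip.read_state(); im=manip.snapshot('wrist'); save('w8',im); print(st['ee_pos'],st['eef_rot'],st['contact_force']); np.savez('w8.npz',**st)
d=st['ee_pos']-[.5626,.0246,.1073]; print('chord angle',2*np.arcsin(np.linalg.norm(d)/2/.1408))
def cov(t,y,r=.175,h=0): u=np.array([-np.cos(t),0,np.sin(t)]);n=np.array([np.sin(t),0,np.cos(t)]); return box(np.array([.07,y,.079])+r*u+h*n)
for t in (.9,.95,.995,1.05): print(t,[proj('wrist',cov(t,y,h=h),st).round(1) for y in(-.05,.11) for h in(-.003,.003)],'tip',proj('wrist',ptr(t),st).round(1))
E
```

```text
[0.65929083 0.03445671 0.20175292] [-4.11197810e-04 -4.84383159e-02  9.98826091e-01  1.93423905e-05] [  0.57207782  -0.07136303 -13.32478107]
chord angle 1.0042187249111518
0.9 [array([127.6, 128.6]), array([124.6, 140.2]), array([510.6, 128.1]), array([513.6, 139.7])] tip [498.4 216.7]
0.95 [array([123.2, 145.7]), array([120.4, 158.3]), array([514.9, 145.3]), array([517.7, 157.9])] tip [499.9 224.3]
0.995 [array([119.6, 162.4]), array([117. , 175.8]), array([518.6, 161.9]), array([521.1, 175.3])] tip [501.2 231.4]
1.05 [array([115.5, 184.1]), array([113.3, 198.4]), array([522.6, 183.7]), array([524.8, 198. ])] tip [502.5 240.3]
```

View pics/w8.png

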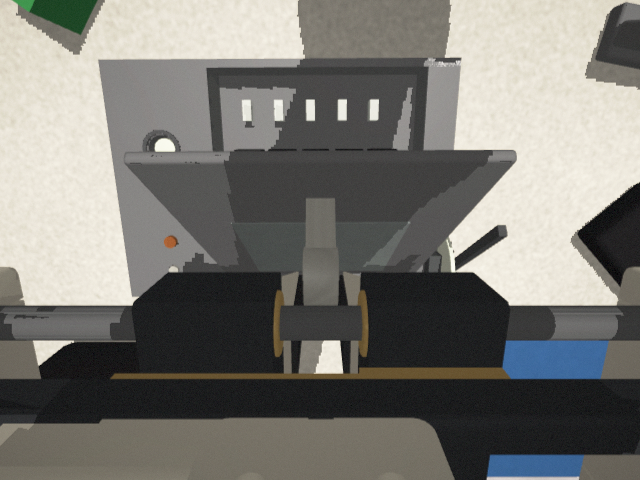

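The last picture shows the cover's near edge at rows ~152–162 (corners x≈126 and 515), the pointer tip at (503,230), and box corners at (100,60) and (461,58). The vision says a lower angle (~0.96) than the kinematics (1.00), so I'll fit it jointly with box reference features.

```bash
python3 - <<'E'
from h import *
from scipy.optimize import least_squares
im=cv2.cvtColor(cv2.imread('pics/w8.png'),cv2.COLOR_BGR2GRAY).astype(int)
for c in (150,180,300,400,470,500): print(c,im[144:170,c].tolist())
print('hole col',im[120:165,161].tolist()); print('hole row',im[140,135:190].tolist())
print('near edge box cols',im[52:68,130].tolist(),im[52:68,180].tolist(),im[52:68,440].tolist())
print('left',im[75,92:112].tolist(),'right',im[75,450:472].tolist())
E
```

```text
150 [63, 60, 63, 61, 67, 66, 67, 86, 108, 121, 128, 128, 126, 134, 134, 132, 127, 130, 118, 104, 93, 84, 87, 84, 83, 83]
180 [137, 125, 87, 107, 122, 82, 88, 103, 114, 124, 129, 131, 134, 136, 135, 133, 130, 128, 113, 103, 90, 83, 85, 84, 85, 84]
300 [73, 75, 74, 75, 76, 72, 74, 70, 72, 74, 70, 72, 70, 71, 73, 69, 69, 70, 70, 67, 66, 64, 59, 64, 63, 63]
400 [148, 148, 147, 150, 147, 138, 97, 67, 70, 71, 69, 69, 71, 72, 69, 71, 66, 67, 67, 65, 65, 64, 66, 63, 63, 66]
470 [232, 233, 235, 236, 237, 220, 100, 69, 68, 69, 69, 71, 69, 70, 67, 69, 71, 67, 65, 64, 64, 65, 66, 62, 64, 67]
500 [236, 234, 233, 235, 236, 216, 104, 119, 124, 130, 130, 134, 134, 136, 129, 129, 111, 75, 96, 86, 84, 82, 86, 86, 84, 85]
hole col [140, 141, 137, 136, 139, 138, 138, 139, 138, 127, 99, 94, 95, 99, 100, 80, 58, 61, 160, 243, 248, 248, 247, 247, 247, 247, 246, 247, 247, 247, 243, 201, 112, 120, 129, 118, 101, 137, 135, 131, 130, 125, 117, 105, 91]
hole row [135, 137, 137, 135, 134, 136, 135, 129, 82, 93, 93, 93, 96, 63, 80, 69, 61, 59, 57, 59, 60, 66, 114, 217, 247, 248, 248, 247, 248, 248, 248, 248, 248, 248, 239, 190, 130, 100, 94, 91, 95, 80, 95, 125, 139, 140, 139, 138, 139, 139, 142, 140, 138, 142, 139]
near edge box cols [228, 228, 226, 226, 226, 229, 220, 173, 135, 135, 135, 134, 133, 133, 134, 136] [226, 227, 228, 230, 230, 230, 219, 155, 141, 139, 141, 140, 142, 137, 140, 140] [117, 119, 118, 117, 117, 105, 76, 74, 73, 133, 194, 186, 200, 181, 181, 152]
left [226, 227, 230, 231, 230, 225, 218, 210, 167, 134, 129, 131, 130, 133, 132, 131, 133, 132, 129, 130] right [150, 149, 149, 148, 146, 146, 147, 149, 149, 158, 220, 231, 233, 232, 232, 230, 230, 228, 228, 229, 231, 232]
```

```bash
python3 - <<'E'
from h import *
from scipy.optimize import least_squares
st=dict(np.load('w8.npz')); c,T=cam('wrist',st)
def cov(t,y,h,r=.175): u=np.array([-np.cos(t),0,np.sin(t)]);n=np.array([np.sin(t),0,np.cos(t)]); return box(np.array([.07,y,.079])+r*u+h*n)
def pj(p,x):
    q=T[:3,:3].T@(p-T[:3,3]); q=R.from_rotvec(x[3:6]).apply(q)+x[:3]; return np.array([c['fx']*q[0]/q[2]+c['cx'],c['fy']*q[1]/q[2]+c['cy']])
F=[(box([-.095,-.135,.075]),(99.5,59.3)),(box([-.095,.135,.075]),(460.7,57.5)),(box([-.03,-.095,.075]),(160.8,147.5))]
def res(x,full=False):
    r=[(pj(p,x)-np.array(m)) for p,m in F]
    r.append(pj(ptr(x[7]),x)-[503,230])
    for y,xl in((-.05,125.5),(.11,516)):
        r.append(pj(cov(x[6],y,-.003),x)-[xl,151]); r.append((pj(cov(x[6],y,.003),x)-[xl,162.5])*[0,1])
    return np.concatenate([np.concatenate(r)/1.5,x[:3]/.002,x[3:6]/.01,[(x[7]-.995)/.02]])
s=least_squares(res,np.r_[np.zeros(6),.97,.995]); J=s.jac; sd=np.sqrt(np.diag(np.linalg.inv(J.T@J)))
print(s.x.round(4),sd.round(4)); print((s.fun[:16]*1.5).round(1))
print('uncorrected', [ (pj(p,np.zeros(6))-m).round(1) for p,m in F])
print(least_squares(lambda y:(lambda x:np.r_[res(x)[8:16]])(np.r_[s.x[:6],y,s.x[7]]),[.97]).x)
E
```

```text
[ 7.000e-04 -4.000e-04  1.100e-03  2.500e-03 -1.000e-04 -6.000e-04
  9.666e-01  9.976e-01] [0.001  0.0015 0.0007 0.0049 0.0037 0.0027 0.0059 0.0111]
[-0.4 -0.6  0.7  0.5  1.4  0.8 -1.5  0.1 -0.7 -0.4 -0.   0.9  0.7 -1.1
  0.   0.2]
uncorrected [array([-1.8,  0.2]), array([0.3, 1.5]), array([0.1, 1.8])]
[0.96660639]
```

Joint fit: cover 0.967±0.006, pointer 0.997. The −13 N is mostly radial pull (slight pinch slip), so I'll move 4.8 mm towards the hinge side, easing 1 mm down.

carry_out(
  plan=[
    [[-0.06, 0, 0.02, 0, 0, 0, 0], [-0.06, 0, 0.01, 0, 0, 0, 0], [0, 0, 0, 0, 0, 0, 0], [0, 0, 0, 0, 0, 0, 0], [0, 0, 0, 0, 0, 0, 0], [0, 0, 0, 0, 0, 0, 0], [0, 0, 0, 0, 0, 0, 0]],
  ],
)

```text
t: 19.35
ee_pos: [0.6653, 0.0351, 0.2031]
eef_rot: [0.001, -0.049, 0.999, 0.0]
contact_force: [-3.8, 1.4, 6.3]
finger_gap: 0.0156
```

```bash
cat > chk.py <<'E'
from h import *
st=manip.read_state(); im=manip.snapshot('wrist'); save('w_last',im); print(st['t'],st['ee_pos'],st['contact_force'],st['finger_gap'])
g=cv2.cvtColor(im,cv2.COLOR_RGB2GRAY).astype(int)
for c in (150,470,500): print(c,g[140:190,c].tolist())
c,T=cam('wrist',st); X=np.array([.0007,-.0004,.0011,.0025,-.0001,-.0006])
def pj(p):
    q=T[:3,:3].T@(p-T[:3,3]); q=R.from_rotvec(X[3:6]).apply(q)+X[:3]; return np.array([c['fx']*q[0]/q[2]+c['cx'],c['fy']*q[1]/q[2]+c['cy']])
def cov(t,y,h,r=.175): u=np.array([-np.cos(t),0,np.sin(t)]);n=np.array([np.sin(t),0,np.cos(t)]); return box(np.array([.07,y,.079])+r*u+h*n)
for t in (.95,.97,.985,.995,1.01,1.03): print(t,[pj(cov(t,.09,h))[1].round(1) for h in(-.003,.003)], pj(cov(t,.11,-.003))[0].round(1),'tip',pj(ptr(t)).round(1))
d=g[222:240,480:515]; ys,xs=np.nonzero(d<60); print('tip extents x',xs.max()+480,'rows at tip',(ys[xs>=xs.max()-4]+222).mean())
E
python3 chk.py
```

```text
19.35 [0.66532826 0.03509901 0.20305051] [-3.84971768  1.44106226  6.34073848] 0.01563381780007939
150 [68, 65, 69, 72, 69, 78, 101, 106, 75, 83, 90, 95, 114, 123, 128, 129, 132, 137, 134, 131, 132, 125, 117, 103, 88, 80, 84, 83, 83, 80, 84, 81, 81, 85, 82, 83, 81, 86, 78, 82, 84, 85, 83, 82, 84, 80, 78, 82, 82, 81]
470 [236, 237, 236, 235, 238, 238, 239, 240, 238, 217, 65, 65, 68, 73, 68, 71, 69, 66, 67, 73, 66, 67, 67, 66, 67, 66, 60, 63, 62, 66, 67, 72, 83, 83, 84, 85, 83, 84, 83, 79, 85, 80, 83, 78, 83, 81, 80, 81, 82, 81]
500 [235, 234, 234, 234, 235, 233, 231, 228, 223, 180, 109, 120, 130, 128, 131, 137, 136, 134, 128, 128, 123, 105, 91, 82, 83, 81, 81, 84, 79, 84, 83, 82, 78, 84, 83, 84, 82, 80, 84, 91, 149, 220, 231, 227, 223, 228, 231, 235, 232, 232]
0.95 [np.float64(128.9), np.float64(141.2)] 515.8 tip [500.3 212. ]
0.97 [np.float64(136.0), np.float64(148.7)] 517.4 tip [500.9 215.1]
0.985 [np.float64(141.5), np.float64(154.5)] 518.6 tip [501.3 217.4]
0.995 [np.float64(145.2), np.float64(158.4)] 519.3 tip [501.5 219. ]
1.01 [np.float64(150.9), np.float64(164.4)] 520.5 tip [501.9 221.4]
1.03 [np.float64(158.7), np.float64(172.5)] 521.9 tip [502.4 224.6]
tip extents x 503 rows at tip 226.91666666666666
```

```bash
cat > fit.py <<'E'
from h import *
from scipy.optimize import least_squares
import sys
def cross(a,th):  # first subpixel crossing
    i=np.nonzero((a[:-1]-th)*(a[1:]-th)<0)[0][0]; return i+(th-a[i])/(a[i+1]-a[i])
def cov(t,y,h,r=.175): u=np.array([-np.cos(t),0,np.sin(t)]);n=np.array([np.sin(t),0,np.cos(t)]); return box(np.array([.07,y,.079])+r*u+h*n)
def fit(im,st):
    g=cv2.GaussianBlur(cv2.cvtColor(im,cv2.COLOR_RGB2GRAY),(3,3),0).astype(float)
    r130=40+cross(g[40:75,130],182); r185=40+cross(g[40:75,185],182); sl=(r185-r130)/55
    le=85+cross(g[75,85:120],180); ri=445+cross(g[75,445:480],190)
    hl=132+cross(g[142,132:160],115)
    lo=140+cross(g[140:160,490],185); up=lo+4+cross(g[int(lo)+4:int(lo)+20,500],108)
    up=int(lo)+4+cross(g[int(lo)+4:int(lo)+20,500],108)
    d=g[215:242,470:515]; ys,xs=np.nonzero(d<70); tx=xs.max()+470; ty=(ys[xs>=xs.max()-6]+215).mean()
    ox=512+cross(-g[int(lo)+4,495:530],-190)-17
    print('feat',np.round([r130,r185,le,ri,hl,lo,up,ox,tx,ty],1))
    c,T=cam('wrist',st)
    def pj(p,x):
        q=T[:3,:3].T@(p-T[:3,3]); q=R.from_rotvec(x[3:6]).apply(q)+x[:3]; return np.array([c['fx']*q[0]/q[2]+c['cx'],c['fy']*q[1]/q[2]+c['cy']])
    def line(p,q,k,at): # coordinate 1-k of line pq where coordinate k = at
        s=(at-p[k])/(q[k]-p[k]); return p[1-k]+s*(q[1-k]-p[1-k])
    B=lambda x,*p: pj(box(p),x)
    def res(x):
        A,Bc,C,D=B(x,-.095,-.135,.075),B(x,-.095,.135,.075),B(x,.095,-.135,.075),B(x,.0,.135,.075)
        t=pj(ptr(x[7],.098),x)
        r=[line(A,Bc,0,130)-r130,line(A,Bc,0,185)-r185,line(A,C,1,75)-le,line(Bc,D,1,75)-ri,
           pj(cov(x[6],.11,-.003),x)[0]-ox, line(pj(cov(x[6],-.05,-.003),x),pj(cov(x[6],.11,-.003),x),0,490)-lo,
           line(pj(cov(x[6],-.05,.003),x),pj(cov(x[6],.11,.003),x),0,500)-up, t[0]-(tx-2),t[1]-ty]
        return np.r_[np.array(r)/1.5,x[:3]/.003,x[3:6]/.01]
    s=least_squares(res,np.r_[np.zeros(6),.98,.995]); sd=np.sqrt(np.diag(np.linalg.inv(s.jac.T@s.jac)))
    print('cam',(s.x[:3]*1000).round(1),s.x[3:6].round(4),'cover %.3f+-%.3f ptr %.3f+-%.3f'%(s.x[6],sd[6],s.x[7],sd[7]),'res',(s.fun[:9]*1.5).round(1))
E
python3 - <<'E'
from fit import *
rd=lambda n:cv2.cvtColor(cv2.imread(n),cv2.COLOR_BGR2RGB)
fit(rd('pics/w8.png'),dict(np.load('w8.npz')))
for i in range(2):
    st=manip.read_state(); im=manip.snapshot('wrist'); print(st['ee_pos'],st['contact_force']); fit(im,st)
E
```

```text
feat [ 58.8  58.6  99.6 459.5 142.3 149.  160.1 516.1 502.  234.8]
cam [ 0.2 -0.2 -0.1] [ 0.0006 -0.0009 -0.    ] cover 0.960+-0.011 ptr 1.013+-0.021 res [-0.   0.1  0.   0.1 -0.1 -0.8  0.8  0.1 -0. ]
[0.6653034  0.03510821 0.20303267] [-4.04038652  1.64520178  5.75142447]Traceback (most recent call last):
  File "<stdin>", line 5, in <module>
  File "fit.py", line 12, in fit
    lo=140+cross(g[140:160,490],185); up=lo+4+cross(g[int(lo)+4:int(lo)+20,500],108)
                                              ~~~~~^^^^^^^^^^^^^^^^^^^^^^^^^^^^^^^^^
  File "fit.py", line 5, in cross
    i=np.nonzero((a[:-1]-th)*(a[1:]-th)<0)[0][0]; return i+(th-a[i])/(a[i+1]-a[i])
      ~~~~~~~~~~~~~~~~~~~~~~~~~~~~~~~~~~~~~~~^^^
IndexError: index 0 is out of bounds for axis 0 with size 0
```

```bash
sed -i 's/; up=lo+4+cross.*$//; s/^    up=int(lo)+4+.*$/    col=g[int(lo)+5:int(lo)+20,498:503].mean(1); up=int(lo)+5.5+np.argmin(np.diff(col))/' fit.py && python3 - <<'E'
from fit import *
rd=lambda n:cv2.cvtColor(cv2.imread(n),cv2.COLOR_BGR2RGB)
fit(rd('pics/w8.png'),dict(np.load('w8.npz')))
for i in range(2):
    st=manip.read_state(); im=manip.snapshot('wrist'); print(st['ee_pos'],st['contact_force']); fit(im,st)
g=cv2.cvtColor(im,cv2.COLOR_RGB2GRAY)[214:246,484:510]; print('\n'.join(''.join('#' if v<60 else '+' if v<110 else '.' for v in r) for r in g))
g=cv2.cvtColor(rd('pics/w8.png'),cv2.COLOR_RGB2GRAY)[214:246,484:510]; print();print('\n'.join(''.join('#' if v<60 else '+' if v<110 else '.' for v in r) for r in g))
E
```

```text
feat [ 58.8  58.6  99.6 459.5 142.3 149.  160.5 516.1 502.  234.8]
cam [ 0.2 -0.2 -0.1] [ 0.0006 -0.0008 -0.    ] cover 0.961+-0.011 ptr 1.013+-0.021 res [-0.   0.1 -0.   0.1 -0.1 -0.6  0.6  0.1 -0. ]
[0.66533204 0.03510418 0.20307431] [-3.79450887  1.85641342  5.82223421]
feat [ 49.5  49.4 100.3 458.9 141.6 148.5 161.5 519.3 503.  224.4]
cam [-0.2 -0.2  0. ] [ 0.001   0.0013 -0.0013] cover 1.003+-0.011 ptr 1.019+-0.021 res [ 0.1 -0.   0.   0.1  0.3 -0.2  0.2 -0.5  0.1]
[0.6653104  0.03509773 0.20305866] [-4.50436619  0.66689365  5.87202046]
feat [ 49.5  49.4 100.3 459.  141.7 148.5 161.5 519.3 503.  224.7]
cam [-0.2 -0.2  0. ] [ 0.001   0.0012 -0.0012] cover 1.003+-0.011 ptr 1.020+-0.021 res [ 0.1  0.   0.   0.1  0.3 -0.2  0.2 -0.5  0.1]
..........................
.............#++++++++....
............##++++++++....
...........###++++++++....
.........+####++++++++....
........######++++++++....
.......########++++++++...
......#########++++++++...
.....##########++++++++...
...+###########++++++++...
..#############++++++++...
.##############++++++++...
####################+.....

[... 677 characters left out ...]
.........................
..........................
..........................
..........................
..........................
..........................
............+#+++++++.....
...........###++++++++....
..........####++++++++....
........+#####++++++++....
.......#######++++++++....
......########++++++++....
.....##########++++++++...
...############++++++++...
..#############++++++++...
.##############++++++++...
###############+++++++....
###################+......
##################+.......
################++........
###############+..........
#############++...........
############+.............
##########++..............
#########+................
#######++.................
```

Taking the end-face centre of the pointer (row 220, predicted 219.0 at 0.995), the pointer is 0.995–1.00 and the cover 1.003, so they match. A short settle, a bystander check, then hand-in.

carry_out(
  plan=[
    [[0, 0, 0, 0, 0, 0, 0], [0, 0, 0, 0, 0, 0, 0], [0, 0, 0, 0, 0, 0, 0], [0, 0, 0, 0, 0, 0, 0], [0, 0, 0, 0, 0, 0, 0], [0, 0, 0, 0, 0, 0, 0]],
  ],
)

```text
t: 20.05
ee_pos: [0.6653, 0.0351, 0.2031]
eef_rot: [0.001, -0.049, 0.999, 0.0]
contact_force: [-3.1, 1.3, 5.8]
finger_gap: 0.0151
```

```bash
python3 - <<'E'
from fit import *
st=manip.read_state(); fit(manip.snapshot('wrist'),st)
a=cv2.imread('pics/scene.png').astype(int); b=cv2.cvtColor(manip.snapshot('scene'),cv2.COLOR_RGB2BGR).astype(int)
for n,(u0,v0,u1,v1) in dict(bottles=(105,175,195,285),block=(205,195,242,250),greens=(218,175,285,260),timer=(435,285,480,325),meter=(430,345,505,430),relay=(308,215,332,242)).items():
    print(n,np.abs(a-b)[v0:v1,u0:u1].max(2).__gt__(60).mean().round(3))
h=lambda i:[np.mean(x) for x in np.nonzero((i[:,:,2]>120)&(i[:,:,1]<60)&(np.arange(640)[None]>340)&(np.arange(640)[None]<420))]
print('marker',h(a),h(b))
manip.job_done()
E
```

```text
feat [ 49.5  49.4 100.3 459.  141.6 148.5 161.5 519.3 503.  224.6]
cam [-0.2 -0.2  0. ] [ 0.001   0.0013 -0.0012] cover 1.003+-0.011 ptr 1.019+-0.021 res [ 0.1  0.   0.   0.1  0.3 -0.2  0.2 -0.5  0.1]
bottles 0.0
block 0.001
greens 0.004
timer 0.031
meter 0.0
relay 0.799
marker [np.float64(253.59420289855072), np.float64(383.05797101449275)] [np.float64(243.51282051282053), np.float64(388.38461538461536)]
the job is handed in; nothing more can be done
```

The job is done and handed in at about 20 s, with the gripper still holding the cover up, parallel to the pointer within measurement error.

- **Button:** I took the stylus from the block and pushed the reset button to its stop. The tool read 19 N at the button's depth, against the 4 N needed to bottom it.
- **Stylus:** It is back in the block, and two pictures show its collar flush on the block's top.
- **Cover angle:** The last camera fit puts the cover at 1.003 ± 0.011 rad. It did not move during a half-second hold. The pointer is about 0.995 rad from the side view.

Checks that disagreed:
- **Arm versus camera:** Before the last correction, the arm's own position gave the cover as 1.00 rad, but the camera gave 0.96–0.97. The disc had probably slipped a little in the fingers, so I trusted the camera.
- **Pointer in the last fit:** The automatic pointer reading there was 1.019 ± 0.021 rad. Its tip detection was biased, and reading the tip by hand agreed with 0.995.
- **Bystanders:** The before/after comparison showed no change at the bottles, meter, block and green look-alikes, and only a slight one (3%) at the timer. It flagged the relay and the marker. The arm now hides or shades that area, and the fingers never went low there, so I believe neither moved. I did not confirm that with a separate look.

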